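Rack the tablet bottles caps uphill

ROBOT

A 6-joint arm with a two-finger parallel gripper is mounted at the origin on the work surface. World frame = base frame: x ahead of the robot, y to its left, z up, the work surface at z = 0. Lengths are in m, angles in rad, forces in N, time in s.
With the tool pointing down it reaches from about 0.275 to 0.825 m from the base axis. Payload 5.2 kg.
Tool frame: the origin (TCP) lies at the very end of the fingers, on their centre line; the grasp point (between the pads) lies ctrl.grip_depth behind it (ctrl.grip_depth is the distance from the TCP to the grasp point, in m); x points along the fingers, y is the direction in which the jaws open and shut, and the axes are right-handed (so a half turn about x gives the same grasp; the last joint's range is limited). The gripper opens to 93 mm and grips with 3 to 60 N. Pads are 15 mm wide; open, the fingers measure 128 mm over their backs; the gripper's body (75 mm by 188 mm) begins 65 mm behind the grasp point.
Start: joints at [1.007, 0.259, 1.535, -0, 1.348, -0.203], TCP at [0.194, 0.515, 0.219] pointing down, gripper open.
Joint ranges: [-3.14, 3.14], [-0.91, 2.08], [0.19, 2.58], [-1.22, 4.36], [0.22, 2.71], [-3.12, 3.12]. Speed limits (rad/s): [2.57, 2.57, 3.14, 3.14, 3.14, 3.14].

INTERFACE

Orientations are given as a rotation vector (axis times angle).
In Python, from cell import ctrl gives the robot as it stands. The module is installed in compiled form; this text tells all that it offers.
- The arm moves only by the tool move_arm, never from a script. Its argument "targets" is a list of rows, each an object of numbers: "x", "y", "z": the shift along the tool's x, y, z in units of 100 cm (1.0 is 100 cm); "twist": the turn about the tool's x in units of 45 degrees (1.0 is 45 degrees); "gripper": the opening, from 0 (shut) to 1 (fully open). A call has exactly 10 rows; each row is the pose to reach, as a shift and turn from the pose commanded when the call began, along the tool's axes at that moment; what a row does not reach only later rows make up. A row lasts 1/8 s, in which the tool goes at most 62.5 mm and 10.7 degrees, less where a joint would pass 70% of its speed; a pose out of reach is approached as far as the arm can. A call with a number of a shift or a turn outside -1 to 1 is refused whole. A call with a gripper value outside its range is refused whole. The fingers move at their own pace and stop on an object; "grip_force" is the grip in N (left out, the last holds). Time passes only in rows, so rows that repeat a pose let the fingers close, or fill a call up. It gives the time, the measured TCP pose, the force and the opening at its end, in the units of the state.
- ctrl.read_state(): the state, without advancing time (a new reading comes with each control period).
- ctrl.snapshot(name): name is "scene" or "top"; returns the picture (420x560x3 uint8, red, green, blue); there is no depth.
- ctrl.camera_info(name): a dict with "intrinsics" (3x3 intrinsics, pixels), "rvec" (rotation vector, rad) and "tvec" (3), from world to camera coordinates, as OpenCV has them. Camera axes: x right, y down, z forward; pixel columns grow to the right and rows downward; lengths in m; the calibration is good to about 2 mm. A picture is of the moment at which its call begins. camera_info takes no time and is no camera call.
- ctrl.job_done(): hands the job in, once; it reports no verdict.
The state is a dict: "t": time; "joints": joint angles; "joint_vel": joint speeds; "joint_torque": joint torques, N m; "ee_pos": TCP position; "orientation": TCP orientation; "ft_force": force on the tool from outside, world axes, zero at the start; "wrist_torque": the same for the moment, N m; "gripper_width": finger opening in m.
Only numpy, scipy, OpenCV 4.12 (cv2) and the standard library are available. Lean on these libraries where they do the work, as an engineer would, in place of code of your own. Each camera call takes 0.05 s, during which the arm holds its last target. There are 200 camera calls.

TASK

Put the three tablet bottles away in the sloping wire rack, one lying in each lane, all the same way round: cap at the high end, base resting against the stop at the low end. Leave the jar, the tape roll and the carton where they are.

Things in the scene. Friction and masses are not known exactly. Their poses are not given: they have to be found in the camera images.
- rack: steel wire bottle rack, fixed, base plate 150 (x) by 260 (y) by 4; origin at the centre of its underside. Three alike lanes side by side, 80 apart along its y, each sloping 20 degrees: high end towards the rack's -x, low end towards +x. A lane is two parallel wires 6 thick, 26 apart, 80 long; one bottle lies between them on top, against a stop plate at the low end.
- lane0_foot (a point): lane 0 of the rack: where the centre of a properly lying bottle's low end face is (on the bottle's axis, at the stop; 55 above the table). The stop plate there is 30 wide and reaches from 26 below the bottle's axis to 4 above it.
- lane0_head (a point): lane 0: where the centre of a properly lying bottle's high end face is (88 uphill from lane0_foot, 85 above the table). Cross wires 8 thick run along the rack's y under both ends of the lanes, their top 22 below the bottles' axes; above them the space between lanes is free.
- lane1_foot (a point): lane 1 of the rack: where the centre of a properly lying bottle's low end face is (on the bottle's axis, at the stop; 55 above the table). The stop plate there is 30 wide and reaches from 26 below the bottle's axis to 4 above it.
- lane1_head (a point): lane 1: where the centre of a properly lying bottle's high end face is (88 uphill from lane1_foot, 85 above the table). Cross wires 8 thick run along the rack's y under both ends of the lanes, their top 22 below the bottles' axes; above them the space between lanes is free.
- lane2_foot (a point): lane 2 of the rack: where the centre of a properly lying bottle's low end face is (on the bottle's axis, at the stop; 55 above the table). The stop plate there is 30 wide and reaches from 26 below the bottle's axis to 4 above it.
- lane2_head (a point): lane 2: where the centre of a properly lying bottle's high end face is (88 uphill from lane2_foot, 85 above the table). Cross wires 8 thick run along the rack's y under both ends of the lanes, their top 22 below the bottles' axes; above them the space between lanes is free.
- bottle_a: white round tablet bottle, 88 long: body 40 diameter over the first 66 from its base, then a ribbed screw cap, 34 diameter and 20 long; about 60 g. Origin on its axis at mid-length (44 from either end); its z axis runs along the bottle from base to cap. Starts lying on its side on the table, cap pointing in any direction.
- bottle_a_base (a point): centre of that bottle's base (underside)
- bottle_a_cap (a point): centre of the top of that bottle's cap
- bottle_b: white round tablet bottle, 88 long: body 40 diameter over the first 66 from its base, then a ribbed screw cap, 34 diameter and 20 long; about 60 g. Origin on its axis at mid-length (44 from either end); its z axis runs along the bottle from base to cap. Starts lying on its side on the table, cap pointing in any direction.
- bottle_b_base (a point): centre of that bottle's base (underside)
- bottle_b_cap (a point): centre of the top of that bottle's cap
- bottle_c: white round tablet bottle, 88 long: body 40 diameter over the first 66 from its base, then a ribbed screw cap, 34 diameter and 20 long; about 60 g. Origin on its axis at mid-length (44 from either end); its z axis runs along the bottle from base to cap. Starts standing upright on its base.
- bottle_c_base (a point): centre of that bottle's base (underside)
- bottle_c_cap (a point): centre of the top of that bottle's cap
- jar: bystander: small white ointment jar standing upright, 46 diameter, 46 tall; origin at the centre of its underside
- tape: bystander: roll of white tape lying flat, 64 outside and 38 inside diameter, 25 tall; origin at the centre of its underside
- carton: bystander: closed medicine carton lying flat, 66 (its x) by 42 (its y) by 24 tall; origin at the centre of its underside
There are look-alikes about, which are no part of the job. Leave any green, pink or yellow look-alike of the bottle_b alone.

How it is judged:
At the end, for the whole second after the job is handed in: Each of the three bottles lies at rest in a lane of its own with the centre of its base within 10 mm of that lane's foot point and the top of its cap within 10 mm of that lane's head point; jar, tape and carton are within 30 mm of where they started (((distance between bottle_a_base and lane0_foot below 0.01 m and distance between bottle_a_cap and lane0_head below 0.01 m) or (distance between bottle_a_base and lane1_foot below 0.01 m and distance between bottle_a_cap and lane1_head below 0.01 m) or (distance between bottle_a_base and lane2_foot below 0.01 m and distance between bottle_a_cap and lane2_head below 0.01 m)) and ((distance between bottle_b_base and lane0_foot below 0.01 m and distance between bottle_b_cap and lane0_head below 0.01 m) or (distance between bottle_b_base and lane1_foot below 0.01 m and distance between bottle_b_cap and lane1_head below 0.01 m) or (distance between bottle_b_base and lane2_foot below 0.01 m and distance between bottle_b_cap and lane2_head below 0.01 m)) and ((distance between bottle_c_base and lane0_foot below 0.01 m and distance between bottle_c_cap and lane0_head below 0.01 m) or (distance between bottle_c_base and lane1_foot below 0.01 m and distance between bottle_c_cap and lane1_head below 0.01 m) or (distance between bottle_c_base and lane2_foot below 0.01 m and distance between bottle_c_cap and lane2_head below 0.01 m)) and linear speed of each of bottle_a, bottle_b, bottle_c below 0.02 m/s and distance of each of jar, tape, carton from where it was at the start of the episode below 0.03 m); the robot touches nothing.
It fails at once if the jar, the tape roll or the carton is moved more than 30 mm or tipped over (distance of any of jar, tape, carton from where it was at the start of the episode above 0.03 m or angle between any of jar, tape, carton's own z axis and vertical above 0.6 rad).
It also fails if it takes over 72 s, if anything falls off the work surface, if the arm or the gripper's body presses on something with over 40 N, if the wrist force passes 120 N, or if a joint passes its speed limit or range.

## Working session

There is one attempt and no reset: what is moved stays moved. The work goes in short steps, Python scripts to look and compute and a tool call to move; the robot and the scene stay as the last step left them, time stands still between calls to the robot, and variables do not carry over. Pictures are saved under pics/ and viewed, about 8 in all and at most 12, crops included, and the job is handed in when it is done.

Besides the shell and the picture viewer there is one more tool, called by a JSON object that holds its "method" and its "body". move_arm: Moves the arm, as the interface text tells. Shifts and turns lie within -1 to 1; 1 stands for 100 cm of shift or 45 degrees of turn. Its arguments: {"type":"object","properties":{"targets":{"type":"array","items":{"type":"object","properties":{"x":{"type":"number","minimum":-1,"maximum":1},"y":{"type":"number","minimum":-1,"maximum":1},"z":{"type":"number","minimum":-1,"maximum":1},"twist":{"type":"number","minimum":-1,"maximum":1},"gripper":{"type":"number"}}}},"grip_force":{"type":"number"}},"required":["targets"]}

```bash
mkdir -p pics
python3 - <<'E'
from cell import ctrl
import cv2,numpy as np
for n in("scene","top"):
    im=ctrl.snapshot(n); cv2.imwrite(f"pics/{n}0.png",im[:,:,::-1]); c=ctrl.camera_info(n)
    print(n,c); R=cv2.Rodrigues(np.array(c["rvec"]))[0]; print("cam pos",-R.T@np.array(c["tvec"]))
print(ctrl.read_state(),ctrl.grip_depth)
E
```

```text
scene {'intrinsics': array([[396.81701892,   0.        , 274.76198594],
       [  0.        , 396.81701892, 211.18471106],
       [  0.        ,   0.        ,   1.        ]]), 'rvec': array([ 2.29968984,  0.97227965, -0.31656407]), 'tvec': array([-0.39319713, -0.24311942,  1.13279268])}
cam pos [ 0.90497474 -0.35695986  0.74197753]
top {'intrinsics': array([[484.21260167,   0.        , 282.74077929],
       [  0.        , 484.21260167, 216.01347755],
       [  0.        ,   0.        ,   1.        ]]), 'rvec': array([ 2.14271802, -2.10155994,  0.18303404]), 'tvec': array([0.02788149, 0.50762236, 1.10008861])}
cam pos [0.30037169 0.02510214 1.17379705]
{'t': 0.1, 'joints': array([ 1.00720561e+00,  2.59232546e-01,  1.53592584e+00, -1.26021184e-05,
        1.34802112e+00, -2.02805990e-01]), 'joint_vel': array([ 1.16539041e-03,  6.14757767e-04, -2.38974857e-03,  6.77665437e-05,
        1.36008092e-03,  3.55673662e-04]), 'joint_torque': array([ 2.24843985e-03, -4.38211548e+01, -2.84643245e+01,  7.21455202e-02,
        3.61071120e-02, -5.40734766e-05]), 'ee_pos': array([0.19387961, 0.51418432, 0.21794026]), 'orientation': array([ 0.28193722,  1.55277923, -0.28426679]), 'ft_force': array([ 0.08711635, -0.39323915,  0.51214295]), 'wrist_torque': array([ 0.00255784,  0.01392717, -0.03355052]), 'gripper_width': 0.09267171798338851} 0.0188
```

View pics/scene0.png

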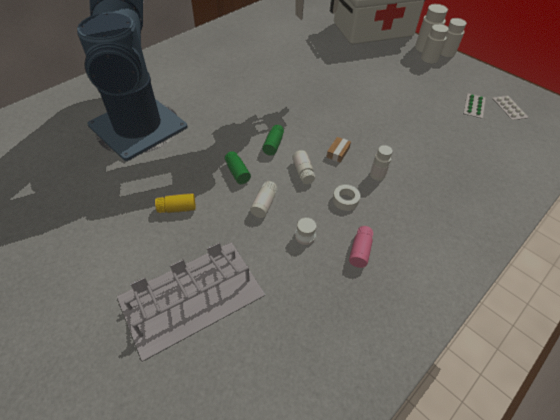

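View pics/top0.png

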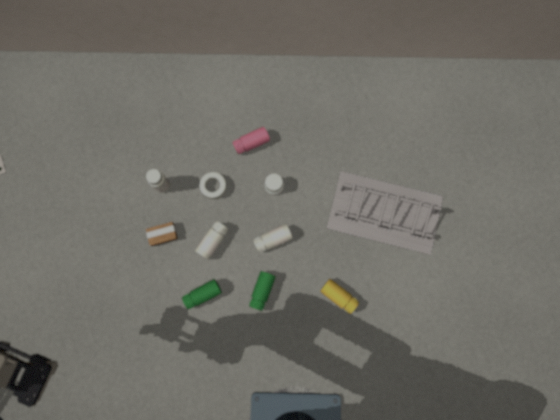

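```bash
cat > h.py <<'E'
from cell import ctrl
import cv2,numpy as np
def cam(n):
    c=ctrl.camera_info(n); return np.array(c["intrinsics"]),cv2.Rodrigues(np.array(c["rvec"]))[0],np.array(c["tvec"])
def back(n,uv,z):
    K,R,t=cam(n); d=R.T@np.linalg.inv(K)@[uv[0],uv[1],1]; o=-R.T@t
    return o+d*(z-o[2])/d[2]
def proj(n,P):
    c=ctrl.camera_info(n); return cv2.projectPoints(np.array(P,float).reshape(-1,1,3),np.array(c["rvec"]),np.array(c["tvec"]),np.array(c["intrinsics"]),None)[0].reshape(-1,2)
def crop(n,name,x0,y0,w,h,s,im=None):
    im=ctrl.snapshot(n)[:,:,::-1] if im is None else im
    cv2.imwrite(name,cv2.resize(im[y0:y0+h,x0:x0+w],None,fx=s,fy=s,interpolation=cv2.INTER_CUBIC)); return im
E
python3 - <<'E'
from h import *
t=cv2.imread("pics/top0.png"); s=cv2.imread("pics/scene0.png")
a=cv2.resize(t[160:260,320:450],(780,600),interpolation=cv2.INTER_CUBIC)
cv2.imwrite("pics/rt.png",a)
b=cv2.resize(s[235:355,110:270],(800,600),interpolation=cv2.INTER_CUBIC); cv2.imwrite("pics/rs.png",b)
hsv=cv2.cvtColor(t,cv2.COLOR_BGR2HSV); m=((hsv[:,:,2]>135)&(hsv[:,:,1]<60)).astype(np.uint8)
n,l,st,ce=cv2.connectedComponentsWithStats(m)
for i in range(1,n):
    if st[i,4]>40: 
        ys,xs=np.where(l==i); r=cv2.minAreaRect(np.c_[xs,ys].astype(np.float32)); print(st[i],ce[i].round(1),np.round(r[0],1),np.round(r[1],1),round(r[2],1),back("top",r[0],.02).round(3))
E
```

```text
[146 169  14  15 171] [152.4 175.6] [152.5 176. ] [14. 13.] 90.0 [0.606 0.361 0.02 ]
[200 172  25  26 360] [211.9 184.1] [212.  184.5] [25. 24.] 90.0 [0.587 0.213 0.02 ]
[265 173  17  20 262] [272.6 181.9] [273.  182.5] [19. 16.] 90.0 [0.595 0.064 0.02 ]
[ 327  173  115   81 2351] [376.4 214.8] [385.1 212. ] [105.8  58.2] 14.3 [ 0.526 -0.21   0.02 ]
[351 191  13  23 153] [356.3 201.5] [356.5 201.5] [ 8.9 21.5] 18.4 [ 0.551 -0.141  0.02 ]
[363 195  14  20 103] [369.1 204.2] [369.  204.4] [ 5.4 21.6] 29.1 [ 0.544 -0.171  0.02 ]
[373 198  14  22 115] [379.3 209.1] [379.6 207.6] [ 7.9 22.1] 18.4 [ 0.537 -0.197  0.02 ]
[383 200  11  20 141] [388.8 209.9] [389.3 209.9] [ 8.2 20.5] 15.9 [ 0.532 -0.22   0.02 ]
[394 203  15  20  96] [400.9 212. ] [400.9 212.7] [ 4.9 21.9] 26.6 [ 0.525 -0.248  0.02 ]
[406 205  14  20 116] [412.3 215.7] [413.2 215.9] [ 8. 21.] 28.3 [ 0.518 -0.277  0.02 ]
[417 207  13  21 137] [422.6 216. ] [422.6 217.4] [ 8.2 21.2] 18.4 [ 0.515 -0.3    0.02 ]
[427 215  11  16  88] [431.9 222.4] [431.9 222.2] [ 5.4 17.4] 26.6 [ 0.503 -0.322  0.02 ]
[195 221  30  37 499] [209.7 239.4] [210.2 238.8] [13.9 38.3] 33.7 [0.453 0.211 0.02 ]
[146 225  28  14 198] [159.5 231.5] [159.6 231.5] [ 7.  28.2] 74.1 [0.468 0.334 0.02 ]
[253 225  38  26 520] [271.9 237.6] [271.5 237.6] [14.4 37.7] 66.8 [0.458 0.064 0.02 ]
```

View pics/rt.png

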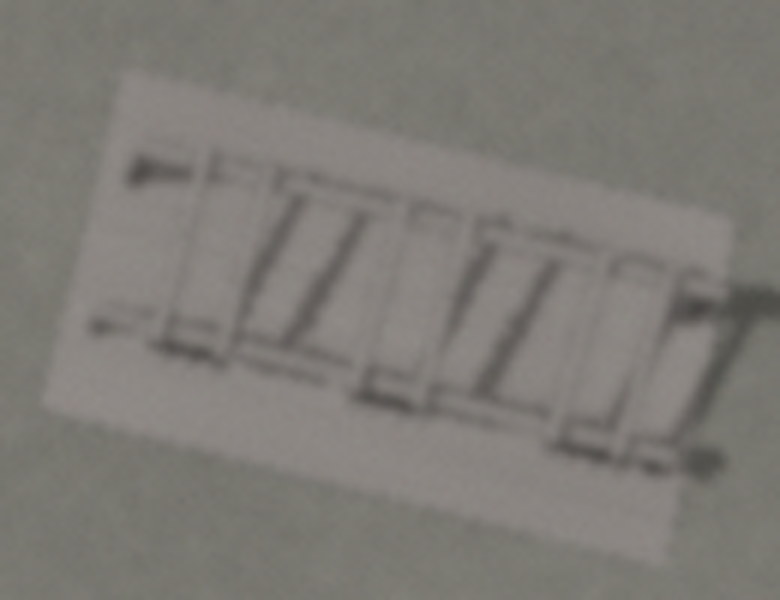

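View pics/rs.png

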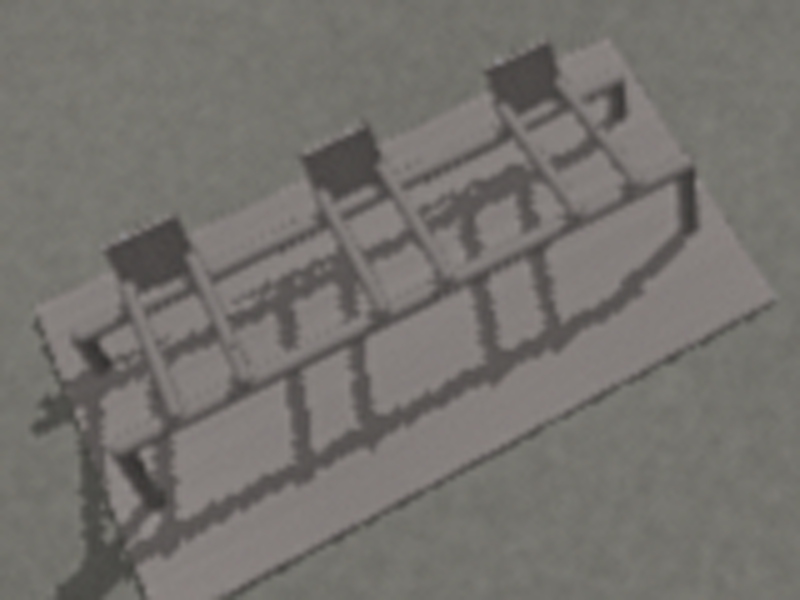

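Run:
```python
from h import *
from scipy.optimize import least_squares
t=cv2.imread("pics/top0.png"); s=cv2.imread("pics/scene0.png")
a=cv2.resize(t[215:265,190:300],(792,360),interpolation=cv2.INTER_CUBIC)
b=cv2.resize(s[140:220,230:406],(528,240),interpolation=cv2.INTER_CUBIC)
o=np.zeros((600,800,3),np.uint8);o[:360,:792]=a;o[360:,:528]=b;cv2.imwrite("pics/bt.png",o)
ct=np.array([[128,70],[733,215],[665,562],[43,405]])/6+[320,160]
cs=np.array([[775,298],[610,40],[40,310]])/5+[110,235]
# rack frame: +x low toward robot. corners: top-img order: (-x,-y?)...
def pts(p,loc):
    c,sn=np.cos(p[2]),np.sin(p[2]); loc=np.array(loc,float); return np.c_[p[0]+c*loc[:,0]-sn*loc[:,1],p[1]+sn*loc[:,0]+c*loc[:,1],loc[:,2]]
# rack +y = z x (+x); yaw~pi -> +y toward world -y (image right)
LT=[[-.075,-.13,.004],[-.075,.13,.004],[.075,.13,.004],[.075,-.13,.004]]
LS=[[-.075,-.13,.004],[.075,-.13,.004],[.075,.13,.004]]
ms=np.array([[519.5,56.5],[336.5,141.5],[142.5,234]])/5+[110,235]
f=lambda p:np.r_[(proj("top",pts(p,LT))-ct).ravel(),(proj("scene",pts(p,LS))-cs).ravel()]
r=least_squares(f,[.53,-.22,3.3],loss="soft_l1");p=r.x;print(p,np.degrees(p[2]),f(p).round(1))
for n in("top","scene"):
    pass
for u in ms:
    w=back("scene",u,.059)[:2]-p[:2];c,sn=np.cos(p[2]),np.sin(p[2]);print("stop local scene",c*w[0]+sn*w[1],-sn*w[0]+c*w[1])
for u in np.array([[185,347],[386,397],[586,449]])/6+[320,160]:
    w=back("top",u,.055)[:2]-p[:2];print("stop local top",c*w[0]+sn*w[1],-sn*w[0]+c*w[1])
```

```text
[ 0.53279042 -0.21213924  2.90628662] 166.51795720125483 [-1.  -2.4  0.6 -1.  -0.2 -0.3 -1.1 -0.8 -0.5  0.1 -1.2 -1.1 -2.4 -1. ]
stop local scene 0.04771101188034908 -0.08146073691035441
stop local scene 0.04786725933394598 -0.0016375569220534927
stop local scene 0.04703326383359535 0.07783169717452003
stop local top 0.04894966056699602 -0.08083454292736236
stop local top 0.04856580942139471 -0.0006430992987403582
stop local top 0.04904997488725181 0.07874779060523802
```

View pics/bt.png

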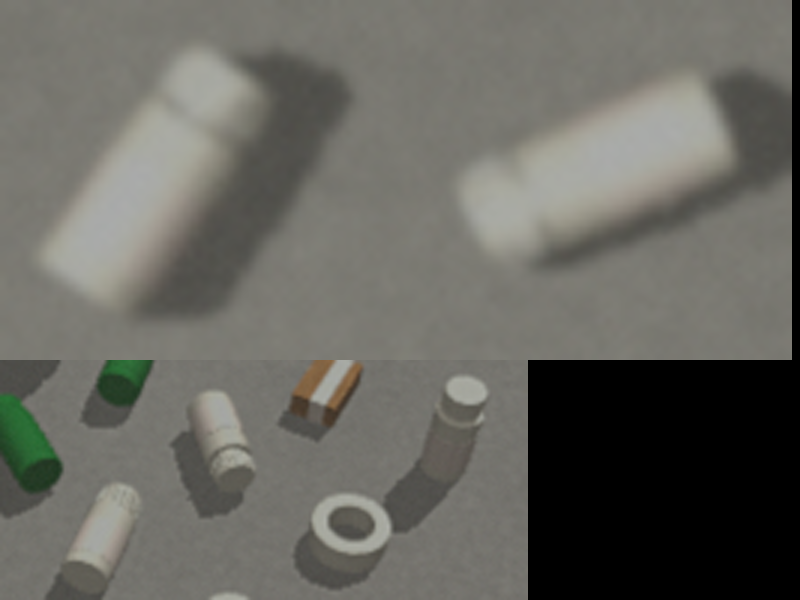

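```bash
cat >> h.py <<'E'
from scipy.spatial.transform import Rotation as Ro
def go(P,head=None):
    """numbers of a move: TCP to P, tool z axis along +/-heading (deg); prints all three 180-deg choices"""
    s=ctrl.read_state(); R=Ro.from_rotvec(s["orientation"]).as_matrix(); d=R.T@(np.array(P)-s["ee_pos"])
    z=R[:,2]; h=np.degrees(np.arctan2(z[1],z[0])); print("t",s["t"],"pos",s["ee_pos"].round(4),"toolz head",h.round(1),"j6",s["joints"][5].round(2),"w",s["gripper_width"].round(4),"xyz",d.round(4),end=" ")
    if head is not None:
        a=np.radians(10); hz=(R@Ro.from_rotvec([a,0,0]).as_matrix())[:,2]; sg=np.sign((np.degrees(np.arctan2(hz[1],hz[0]))-h+180)%360-180)
        e=(head-h+90)%180-90; print("twist same-grasp",(sg*e/45).round(3),"exact",(sg*((head-h+180)%360-180)/45).round(3))
    else: print()
E
python3 - <<'E'
from h import *
for n,b,c in(("A",(85,288),(235,70)),("B",(722,115),(482,228))):
    b,c=[back("top",np.array(q)/7.2+[190,215],.02) for q in(b,c)]; d=c-b
    print(n,b.round(3),c.round(3),"len",np.linalg.norm(d).round(3),"head",np.degrees(np.arctan2(d[1],d[0])).round(1),"s46",(b+d/np.linalg.norm(d)*.046).round(4))
for n,b,c in(("A",(218+19,0),(0,0)),): pass
f=lambda x,y:(x/3+230,(y-360)/3+140)
for n,b,c in(("A",(205,402),(232,476)),("B",(86,567),(122,497))): print(n,"scene",back("scene",f(*b),.02).round(3),back("scene",f(*c),.02).round(3))
print("C",back("top",(154.5,176.3),.088),back("scene",f(465,392),.088))
go([.453,.211,.1],-35)
E
```

```text
A [0.413 0.23  0.02 ] [0.488 0.183 0.02 ] len 0.088 head -32.2 s46 [0.4524 0.205  0.02  ]
B [0.476 0.019 0.02 ] [0.436 0.098 0.02 ] len 0.088 head 116.5 s46 [0.455  0.0603 0.02  ]
A scene [0.41  0.235 0.02 ] [0.487 0.186 0.02 ]
B scene [0.474 0.032 0.02 ] [0.44  0.104 0.02 ]
C [0.58741015 0.33653948 0.088     ] [0.59294061 0.33965035 0.088     ]Traceback (most recent call last):
  File "<stdin>", line 9, in <module>
  File "h.py", line 17, in go
    z=R[:,2]; h=np.degrees(np.arctan2(z[1],z[0])); print("t",s["t"],"pos",s["ee_pos"].round(4),"toolz head",h.round(1),"j6",s["joints"][5].round(2),"w",s["gripper_width"].round(4),"xyz",d.round(4),end=" ")
                                                                                                                                                        ^^^^^^^^^^^^^^^^^^^^^^^^
AttributeError: 'float' object has no attribute 'round'
```

```bash
sed -i 's/s\["gripper_width"\].round(4)/round(float(s["gripper_width"]),4)/' h.py; python3 -c "
from h import *
go([.4525,.2075,.1],-32.2)"
```

```text
t 0.1 pos [0.1939 0.5142 0.2179] toolz head -20.7 j6 -0.2 w 0.0927 xyz [ 0.1181 -0.1955  0.3503] twist same-grasp 0.256 exact 0.256
```

{"method": "move_arm", "body": {"targets": [{"x": 0.118, "y": -0.1955, "z": 0.35, "twist": 0.256, "gripper": 0.68}, {"x": 0.118, "y": -0.1955, "z": 0.35, "twist": 0.256, "gripper": 0.68}, {"x": 0.118, "y": -0.1955, "z": 0.35, "twist": 0.256, "gripper": 0.68}, {"x": 0.118, "y": -0.1955, "z": 0.35, "twist": 0.256, "gripper": 0.68}, {"x": 0.118, "y": -0.1955, "z": 0.35, "twist": 0.256, "gripper": 0.68}, {"x": 0.118, "y": -0.1955, "z": 0.35, "twist": 0.256, "gripper": 0.68}, {"x": 0.118, "y": -0.1955, "z": 0.35, "twist": 0.256, "gripper": 0.68}, {"x": 0.118, "y": -0.1955, "z": 0.35, "twist": 0.256, "gripper": 0.68}, {"x": 0.118, "y": -0.1955, "z": 0.35, "twist": 0.256, "gripper": 0.68}, {"x": 0.118, "y": -0.1955, "z": 0.35, "twist": 0.256, "gripper": 0.68}], "grip_force": 8}}

```text
t: 1.35
ee_pos: [0.4519, 0.2092, 0.101]
orientation: [0.439, 1.526, -0.439]
ft_force: [-0.2, -0.6, -0.0]
gripper_width: 0.0634
```

Run:
```python
from h import *
go([.4525,.2075,.005],-32.2)
a=ctrl.snapshot("top")[:,:,::-1];b=ctrl.snapshot("scene")[:,:,::-1]
o=np.zeros((600,800,3),np.uint8)
o[:300,:400]=cv2.resize(a[190:280,150:270],(400,300)); o[300:,:400]=cv2.resize(b[110:200,240:360],(400,300)); 
for y0,im,n in((0,o[:300],"top"),):
    pass
cv2.imwrite("pics/m1.png",o[:,:400])
```

```text
t 1.35 pos [0.4519 0.2092 0.101 ] toolz head -32.1 j6 -0.8 w 0.0634 xyz [ 0.096  -0.0011  0.0014] twist same-grasp 0.002 exact 0.002
```

View pics/m1.png

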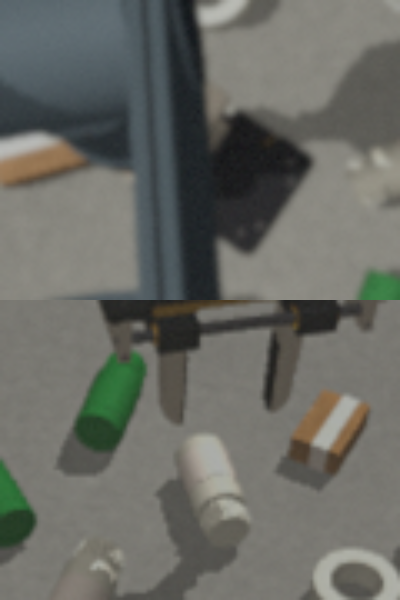

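{"method": "move_arm", "body": {"targets": [{"x": 0.06, "y": -0.001, "z": 0.001, "gripper": 0.68}, {"x": 0.096, "y": -0.001, "z": 0.001, "gripper": 0.68}, {"x": 0.096, "y": -0.001, "z": 0.001, "gripper": 0.68}, {"x": 0.096, "y": -0.001, "z": 0.001, "gripper": 0.68}, {"x": 0.096, "y": -0.001, "z": 0.001, "gripper": 0.3}, {"x": 0.096, "y": -0.001, "z": 0.001, "gripper": 0.3}, {"x": 0.096, "y": -0.001, "z": 0.001, "gripper": 0.3}, {"x": 0.096, "y": -0.001, "z": 0.001, "gripper": 0.3}, {"x": 0.03, "y": -0.001, "z": 0.001, "gripper": 0.3}, {"x": -0.03, "y": -0.001, "z": 0.001, "gripper": 0.3}], "grip_force": 8}}

```text
validation failed for argument at $.ta...
```

Run:
```python
from h import *
go([.5104,-.2878,.13],-13.5)
```

```text
t 1.45 pos [0.452  0.2092 0.1011] toolz head -32.1 j6 -0.8 w 0.0636 xyz [-0.029  -0.39    0.3134] twist same-grasp -0.413 exact -0.413
```

{"method": "move_arm", "body": {"targets": [{"x": 0.06, "y": -0.001, "z": 0.001, "twist": 0, "gripper": 0.68}, {"x": 0.096, "y": -0.001, "z": 0.001, "twist": 0, "gripper": 0.68}, {"x": 0.096, "y": -0.001, "z": 0.001, "twist": 0, "gripper": 0.68}, {"x": 0.096, "y": -0.001, "z": 0.001, "twist": 0, "gripper": 0.68}, {"x": 0.096, "y": -0.001, "z": 0.001, "twist": 0, "gripper": 0.3}, {"x": 0.096, "y": -0.001, "z": 0.001, "twist": 0, "gripper": 0.3}, {"x": 0.096, "y": -0.001, "z": 0.001, "twist": 0, "gripper": 0.3}, {"x": 0.096, "y": -0.001, "z": 0.001, "twist": 0, "gripper": 0.3}, {"x": 0.03, "y": -0.001, "z": 0.001, "twist": 0, "gripper": 0.3}, {"x": -0.03, "y": -0.001, "z": 0.001, "twist": 0, "gripper": 0.3}], "grip_force": 8}}

```text
t: 2.7
ee_pos: [0.452, 0.2064, 0.1302]
orientation: [0.439, 1.528, -0.442]
ft_force: [1.8, -0.1, -0.0]
gripper_width: 0.0394
```

Run:
```python
from h import *
go([.5104,-.2878,.13],-13.5)
```

```text
t 2.7 pos [0.452  0.2064 0.1302] toolz head -32.2 j6 -0.81 w 0.0394 xyz [ 3.000e-04 -3.871e-01  3.128e-01] twist same-grasp -0.416 exact -0.416
```

{"method": "move_arm", "body": {"targets": [{"x": 0, "y": -0.3843, "z": 0.32, "twist": -0.416, "gripper": 0.3}, {"x": 0, "y": -0.3843, "z": 0.32, "twist": -0.416, "gripper": 0.3}, {"x": 0, "y": -0.3843, "z": 0.32, "twist": -0.416, "gripper": 0.3}, {"x": 0, "y": -0.3843, "z": 0.32, "twist": -0.416, "gripper": 0.3}, {"x": 0, "y": -0.3843, "z": 0.32, "twist": -0.416, "gripper": 0.3}, {"x": 0, "y": -0.3843, "z": 0.32, "twist": -0.416, "gripper": 0.3}, {"x": 0, "y": -0.3843, "z": 0.32, "twist": -0.416, "gripper": 0.3}, {"x": 0, "y": -0.3843, "z": 0.32, "twist": -0.416, "gripper": 0.3}, {"x": 0, "y": -0.3843, "z": 0.32, "twist": -0.416, "gripper": 0.3}, {"x": 0, "y": -0.3843, "z": 0.32, "twist": -0.416, "gripper": 0.3}], "grip_force": 8}}

```text
t: 3.95
ee_pos: [0.5184, -0.2892, 0.1289]
orientation: [0.187, 1.564, -0.185]
ft_force: [0.4, 0.6, -1.2]
gripper_width: 0.0395
```

Run:
```python
from h import *
go([.518,-.2896,.07],-13.5)
# predicted pixels of lane2 foot/head and bottle
f=np.array([.4702,-.2781,.055]);hd=f+np.array([.0827*.9724,-.0827*.2334,.030])
b=ctrl.snapshot("scene")[:,:,::-1].copy(); a=ctrl.snapshot("top")[:,:,::-1].copy()
def draw(im,n,x0,y0,w,h,s):
    o=cv2.resize(im[y0:y0+h,x0:x0+w],None,fx=s,fy=s,interpolation=cv2.INTER_CUBIC)
    for k in range(3):
        off=np.array([.0187,.0778,0])*(2-k)
        p=(proj(n,[f+off,hd+off])-[x0,y0])*s; cv2.line(o,tuple(p[0].astype(int).tolist()),tuple(p[1].astype(int).tolist()),(0,0,255),1); cv2.circle(o,tuple(p[0].astype(int).tolist()),3,(0,255,0),-1)
    return o
cv2.imwrite("pics/m2.png",np.vstack([draw(b,"scene",100,220,180,120,3),draw(a,"top",310,150,180,80+0,3)]))
```

```text
t 3.95 pos [ 0.5184 -0.2892  0.1289] toolz head -13.6 j6 -2.03 w 0.0395 xyz [ 0.0589 -0.0005 -0.0002] twist same-grasp -0.002 exact -0.002
```

View pics/m2.png

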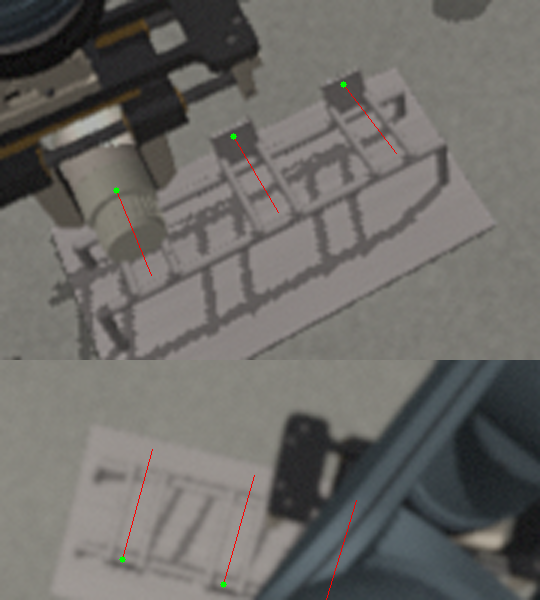

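{"method": "move_arm", "body": {"targets": [{"x": 0.035, "y": 0, "z": 0, "twist": 0, "gripper": 0.3}, {"x": 0.052, "y": 0, "z": 0, "twist": 0, "gripper": 0.3}, {"x": 0.056, "y": 0, "z": 0, "twist": 0, "gripper": 0.3}, {"x": 0.058, "y": 0, "z": 0, "twist": 0, "gripper": 0.3}, {"x": 0.06, "y": 0, "z": 0, "twist": 0, "gripper": 0.3}, {"x": 0.062, "y": 0, "z": 0, "twist": 0, "gripper": 0.3}, {"x": 0.064, "y": 0, "z": 0, "twist": 0, "gripper": 0.3}, {"x": 0.066, "y": 0, "z": 0, "twist": 0, "gripper": 0.3}, {"x": 0.068, "y": 0, "z": 0, "twist": 0, "gripper": 0.3}, {"x": 0.068, "y": 0, "z": 0, "twist": 0, "gripper": 0.3}], "grip_force": 3}}

```text
t: 5.3
ee_pos: [0.5186, -0.289, 0.0614]
orientation: [0.185, 1.564, -0.185]
ft_force: [-2.1, -0.5, 1.1]
gripper_width: 0.0398
```

```bash
cat >> h.py <<'E'
def look(name,x0=100,y0=220,w=180,h=120,s=4,n="scene",lines=True):
    f=np.array([.4702,-.2781,.055]);hd=f+np.array([.0827*.9724,-.0827*.2334,.030])
    im=ctrl.snapshot(n)[:,:,::-1]; o=cv2.resize(im[y0:y0+h,x0:x0+w],None,fx=s,fy=s,interpolation=cv2.INTER_CUBIC)
    for k in range(3 if lines else 0):
        off=np.array([.0187,.0778,0])*(2-k)
        p=((proj(n,[f+off,hd+off])-[x0,y0])*s).astype(int); cv2.circle(o,tuple(p[0].tolist()),3,(0,255,0),-1);cv2.circle(o,tuple(p[1].tolist()),3,(0,0,255),-1)
    cv2.imwrite(name,o)
E
python3 - <<'E'
from h import *
look("pics/m3.png",90,200,180,150,4)
E
```

```text
(no output)
```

View pics/m3.png

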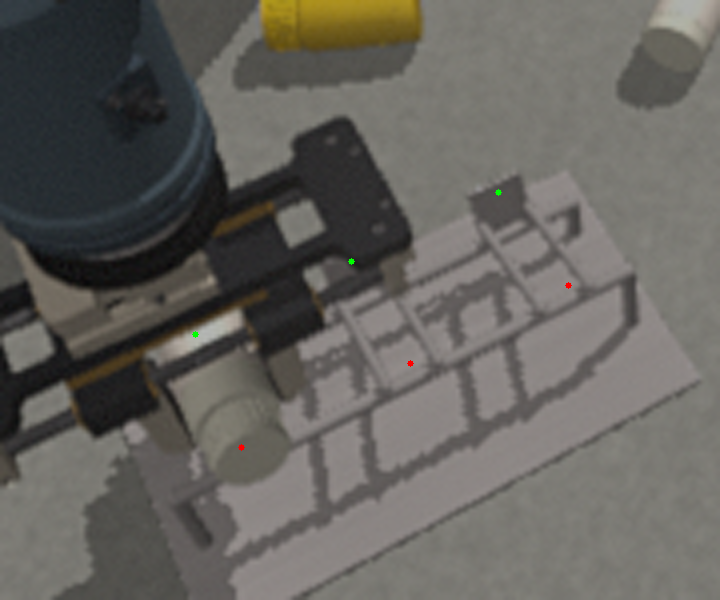

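{"method": "move_arm", "body": {"targets": [{"x": 0.002, "y": 0, "z": 0, "twist": 0, "gripper": 0.3}, {"x": 0.004, "y": 0, "z": 0, "twist": 0, "gripper": 0.3}, {"x": 0.006, "y": 0, "z": -0.002, "twist": 0, "gripper": 0.3}, {"x": 0.007, "y": 0, "z": -0.004, "twist": 0, "gripper": 0.3}, {"x": 0.007, "y": 0, "z": -0.006, "twist": 0, "gripper": 0.3}, {"x": 0.007, "y": 0, "z": -0.006, "twist": 0, "gripper": 0.65}, {"x": 0.007, "y": 0, "z": -0.006, "twist": 0, "gripper": 0.65}, {"x": 0.007, "y": 0, "z": -0.006, "twist": 0, "gripper": 0.65}, {"x": -0.05, "y": 0, "z": -0.006, "twist": 0, "gripper": 0.65}, {"x": -0.11, "y": 0, "z": -0.006, "twist": 0, "gripper": 0.65}], "grip_force": 3}}

```text
t: 6.6
ee_pos: [0.5124, -0.2869, 0.1718]
orientation: [0.186, 1.566, -0.183]
ft_force: [0.9, -1.3, 0.5]
gripper_width: 0.0606
```

Run:
```python
from h import *
go([.456,.065,.16],116.5)
```

```text
t 6.6 pos [ 0.5124 -0.2869  0.1718] toolz head -13.5 j6 -2.04 w 0.0606 xyz [ 0.0128  0.329  -0.1368] twist same-grasp 1.112 exact -2.888
```

{"method": "move_arm", "body": {"targets": [{"x": 0, "y": 0.329, "z": -0.1368, "twist": 1, "gripper": 0.68}, {"x": 0, "y": 0.329, "z": -0.1368, "twist": 1, "gripper": 0.68}, {"x": 0, "y": 0.329, "z": -0.1368, "twist": 1, "gripper": 0.68}, {"x": 0, "y": 0.329, "z": -0.1368, "twist": 1, "gripper": 0.68}, {"x": 0.04, "y": 0.329, "z": -0.1368, "twist": 1, "gripper": 0.68}, {"x": 0.06, "y": 0.329, "z": -0.1368, "twist": 1, "gripper": 0.68}, {"x": 0.06, "y": 0.329, "z": -0.1368, "twist": 1, "gripper": 0.68}, {"x": 0.06, "y": 0.329, "z": -0.1368, "twist": 1, "gripper": 0.68}, {"x": 0.06, "y": 0.329, "z": -0.1368, "twist": 1, "gripper": 0.68}, {"x": 0.06, "y": 0.329, "z": -0.1368, "twist": 1, "gripper": 0.68}], "grip_force": 8}}

```text
t: 7.85
ee_pos: [0.4578, 0.063, 0.1124]
orientation: [0.797, 1.418, -0.796]
ft_force: [-0.3, 1.0, 0.1]
gripper_width: 0.0634
```

Run:
```python
from h import *
go([.456,.065,.005],-63.5)
look("pics/m4.png",100,140,200,150,4)
```

```text
t 7.85 pos [0.4578 0.063  0.1124] toolz head -58.6 j6 -0.65 w 0.0634 xyz [ 0.1074 -0.0006 -0.0027] twist same-grasp 0.109 exact 0.109
```

View pics/m4.png

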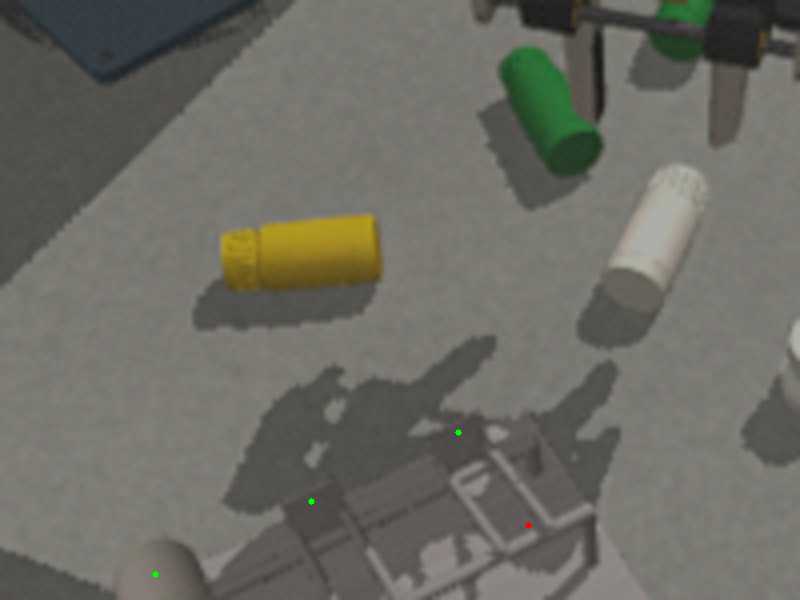

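{"method": "move_arm", "body": {"targets": [{"x": 0.055, "y": -0.001, "z": -0.003, "twist": 0.11, "gripper": 0.68}, {"x": 0.107, "y": -0.001, "z": -0.003, "twist": 0.11, "gripper": 0.68}, {"x": 0.107, "y": -0.001, "z": -0.003, "twist": 0.11, "gripper": 0.68}, {"x": 0.107, "y": -0.001, "z": -0.003, "twist": 0.11, "gripper": 0.68}, {"x": 0.107, "y": -0.001, "z": -0.003, "twist": 0.11, "gripper": 0.3}, {"x": 0.107, "y": -0.001, "z": -0.003, "twist": 0.11, "gripper": 0.3}, {"x": 0.107, "y": -0.001, "z": -0.003, "twist": 0.11, "gripper": 0.3}, {"x": 0.107, "y": -0.001, "z": -0.003, "twist": 0.11, "gripper": 0.3}, {"x": 0.03, "y": -0.001, "z": -0.003, "twist": 0.11, "gripper": 0.3}, {"x": -0.025, "y": -0.001, "z": -0.003, "twist": 0.11, "gripper": 0.3}], "grip_force": 8}}

```text
t: 9.15
ee_pos: [0.4533, 0.0664, 0.1303]
orientation: [0.86, 1.396, -0.863]
ft_force: [1.3, 0.1, -1.1]
gripper_width: 0.0395
```

Run:
```python
from h import *
go([.5367,-.2118,.135],166.5)
im=ctrl.snapshot("scene")[:,:,::-1]; cv2.imwrite("pics/s5.png",im)
go([.5367,-.2118,.135],166.5)
```

```text
t 9.15 pos [0.4533 0.0664 0.1303] toolz head -63.4 j6 -0.56 w 0.0395 xyz [-0.005  -0.0499  0.2861] twist same-grasp -1.109 exact 2.891
t 9.2 pos [0.4583 0.0662 0.1387] toolz head -63.4 j6 -0.56 w 0.0398 xyz [ 0.0048 -0.0545  0.2836] twist same-grasp -1.109 exact 2.891
```

{"method": "move_arm", "body": {"targets": [{"x": -0.01, "y": -0.0545, "z": 0.2836, "twist": 1, "gripper": 0.3}, {"x": -0.01, "y": -0.0545, "z": 0.2836, "twist": 1, "gripper": 0.3}, {"x": -0.01, "y": -0.0545, "z": 0.2836, "twist": 1, "gripper": 0.3}, {"x": -0.01, "y": -0.0545, "z": 0.2836, "twist": 1, "gripper": 0.3}, {"x": -0.01, "y": -0.0545, "z": 0.2836, "twist": 1, "gripper": 0.3}, {"x": -0.01, "y": -0.0545, "z": 0.2836, "twist": 1, "gripper": 0.3}, {"x": -0.01, "y": -0.0545, "z": 0.2836, "twist": 1, "gripper": 0.3}, {"x": -0.01, "y": -0.0545, "z": 0.2836, "twist": 1, "gripper": 0.3}, {"x": -0.01, "y": -0.0545, "z": 0.2836, "twist": 1, "gripper": 0.3}, {"x": -0.01, "y": -0.0545, "z": 0.2836, "twist": 1, "gripper": 0.3}], "grip_force": 8}}

```text
t: 10.45
ee_pos: [0.5325, -0.211, 0.1399]
orientation: [1.441, 1.04, -1.441]
ft_force: [-1.3, -0.5, -0.3]
gripper_width: 0.0398
```

{"method": "move_arm", "body": {"targets": [{"x": 0, "y": 0, "z": 0, "twist": 1, "gripper": 0.3}, {"x": 0, "y": 0, "z": 0, "twist": 1, "gripper": 0.3}, {"x": 0, "y": 0, "z": 0, "twist": 1, "gripper": 0.3}, {"x": 0, "y": 0, "z": 0, "twist": 1, "gripper": 0.3}, {"x": 0, "y": 0, "z": 0, "twist": 1, "gripper": 0.3}, {"x": 0, "y": 0, "z": 0, "twist": 1, "gripper": 0.3}, {"x": 0, "y": 0, "z": 0, "twist": 1, "gripper": 0.3}, {"x": 0, "y": 0, "z": 0, "twist": 1, "gripper": 0.3}, {"x": 0, "y": 0, "z": 0, "twist": 1, "gripper": 0.3}, {"x": 0, "y": 0, "z": 0, "twist": 1, "gripper": 0.3}]}}

```text
t: 11.7
ee_pos: [0.5325, -0.2118, 0.1396]
orientation: [1.963, 0.464, -1.963]
ft_force: [-1.3, -0.2, 0.2]
gripper_width: 0.0396
```

Run:
```python
from h import *
im=ctrl.snapshot("scene")
go([.5367,-.2118,.135],166.5)
```

```text
t 11.75 pos [ 0.5325 -0.2118  0.1397] toolz head -153.4 j6 0.53 w 0.0396 xyz [ 0.0047  0.0019 -0.0038] twist same-grasp 0.891 exact 0.891
```

{"method": "move_arm", "body": {"targets": [{"x": 0.005, "y": 0.002, "z": -0.004, "twist": 0.891, "gripper": 0.3}, {"x": 0.005, "y": 0.002, "z": -0.004, "twist": 0.891, "gripper": 0.3}, {"x": 0.005, "y": 0.002, "z": -0.004, "twist": 0.891, "gripper": 0.3}, {"x": 0.005, "y": 0.002, "z": -0.004, "twist": 0.891, "gripper": 0.3}, {"x": 0.005, "y": 0.002, "z": -0.004, "twist": 0.891, "gripper": 0.3}, {"x": 0.005, "y": 0.002, "z": -0.004, "twist": 0.891, "gripper": 0.3}, {"x": 0.04, "y": 0.002, "z": -0.004, "twist": 0.891, "gripper": 0.3}, {"x": 0.06, "y": 0.002, "z": -0.004, "twist": 0.891, "gripper": 0.3}, {"x": 0.066, "y": 0.002, "z": -0.004, "twist": 0.891, "gripper": 0.3}, {"x": 0.07, "y": 0.002, "z": -0.004, "twist": 0.891, "gripper": 0.3}], "grip_force": 8}}

```text
t: 13.0
ee_pos: [0.5373, -0.2119, 0.0699]
orientation: [-2.097, 0.248, 2.096]
ft_force: [-0.2, 0.7, -1.1]
gripper_width: 0.0394
```

Run:
```python
from h import *
look("pics/m6.png",100,200,180,150,4)
go([.5367,-.2118,.054],166.5)
```

```text
t 13.05 pos [ 0.5372 -0.2119  0.0696] toolz head 166.5 j6 1.24 w 0.0395 xyz [0.0156 0.     0.0005] twist same-grasp 0.0 exact 0.0
```

View pics/m6.png

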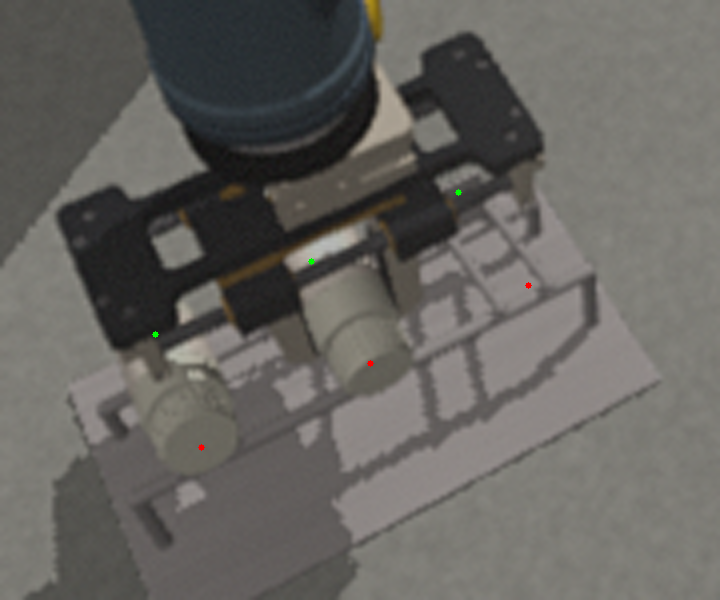

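{"method": "move_arm", "body": {"targets": [{"x": 0.003, "y": 0, "z": 0, "twist": 0, "gripper": 0.3}, {"x": 0.006, "y": 0, "z": 0, "twist": 0, "gripper": 0.3}, {"x": 0.009, "y": 0, "z": 0, "twist": 0, "gripper": 0.3}, {"x": 0.012, "y": 0, "z": 0.002, "twist": 0, "gripper": 0.3}, {"x": 0.015, "y": 0, "z": 0.004, "twist": 0, "gripper": 0.3}, {"x": 0.015, "y": 0, "z": 0.006, "twist": 0, "gripper": 0.65}, {"x": 0.015, "y": 0, "z": 0.006, "twist": 0, "gripper": 0.65}, {"x": 0.015, "y": 0, "z": 0.006, "twist": 0, "gripper": 0.65}, {"x": -0.04, "y": 0, "z": 0.006, "twist": 0, "gripper": 0.65}, {"x": -0.1, "y": 0, "z": 0.006, "twist": 0, "gripper": 0.65}], "grip_force": 3}}

```text
t: 14.3
ee_pos: [0.5304, -0.2097, 0.1698]
orientation: [-2.093, 0.247, 2.099]
ft_force: [1.8, -0.8, -0.0]
gripper_width: 0.0605
```

Run:
```python
from h import *
im=ctrl.snapshot("top")
go([.59,.338,.16],-13.5)
```

```text
t 14.35 pos [ 0.5345 -0.2121  0.1795] toolz head 166.5 j6 1.23 w 0.0607 xyz [ 0.0167 -0.5479  0.0746] twist same-grasp 0.0 exact -4.0
```

{"method": "move_arm", "body": {"targets": [{"x": 0.01, "y": -0.548, "z": 0.0746, "twist": 0, "gripper": 0.7}, {"x": 0.01, "y": -0.548, "z": 0.0746, "twist": 0, "gripper": 0.7}, {"x": 0.01, "y": -0.548, "z": 0.0746, "twist": 0, "gripper": 0.7}, {"x": 0.01, "y": -0.548, "z": 0.0746, "twist": 0, "gripper": 0.7}, {"x": 0.01, "y": -0.548, "z": 0.0746, "twist": 0, "gripper": 0.7}, {"x": 0.01, "y": -0.548, "z": 0.0746, "twist": 0, "gripper": 0.7}, {"x": 0.01, "y": -0.548, "z": 0.0746, "twist": 0, "gripper": 0.7}, {"x": 0.01, "y": -0.548, "z": 0.0746, "twist": 0, "gripper": 0.7}, {"x": 0.01, "y": -0.548, "z": 0.0746, "twist": 0, "gripper": 0.7}, {"x": 0.01, "y": -0.548, "z": 0.0746, "twist": 0, "gripper": 0.7}], "grip_force": 8}}

```text
t: 15.6
ee_pos: [0.5857, 0.3441, 0.1586]
orientation: [-2.098, 0.242, 2.1]
ft_force: [-0.7, 0.2, -0.0]
gripper_width: 0.0654
```

Run:
```python
from h import *
b=ctrl.snapshot("scene")[:,:,::-1]
go([.59,.338,.035],-13.5)
o=np.vstack([cv2.resize(b[90:200,320:460],(560,300+140))[:440],cv2.resize(b[225:350,100:300],(560,160))])
o=np.zeros((600,800,3),np.uint8)
o[:450,:400]=cv2.resize(b[90:202,320:420],(400,450)); o[:450,400:]=cv2.resize(b[240:353,110:210],(400,450)); cv2.imwrite("pics/m7.png",o[:450])
f=np.array([.4702,-.2781,.055])
for k in(1,2):
    off=np.array([.0187,.0778,0])*(2-k); hd=f+off+[.0804,-.0193,.030]; print("head px",((proj("scene",[hd])[0]-[110,240])*4+[400,0]).round())
print("C cap px",((proj("scene",[[.59,.338,.088]])[0]-[320,90])*4).round())
```

```text
t 15.65 pos [0.5858 0.3418 0.1587] toolz head 166.7 j6 2.17 w 0.065 xyz [ 0.1237  0.0026 -0.005 ] twist same-grasp 0.004 exact -3.996
head px [731. 203.]
head px [561. 288.]
C cap px [254. 242.]
```

View pics/m7.png

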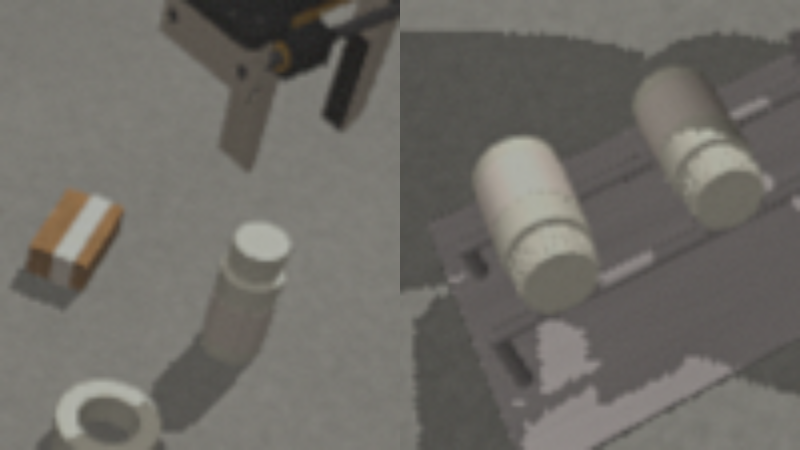

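{"method": "move_arm", "body": {"targets": [{"x": 0.01, "y": 0.0014, "z": -0.0057, "twist": 0, "gripper": 0.7}, {"x": 0.07, "y": 0.0014, "z": -0.0057, "twist": 0, "gripper": 0.7}, {"x": 0.124, "y": 0.0014, "z": -0.0057, "twist": 0, "gripper": 0.7}, {"x": 0.124, "y": 0.0014, "z": -0.0057, "twist": 0, "gripper": 0.7}, {"x": 0.124, "y": 0.0014, "z": -0.0057, "twist": 0, "gripper": 0.3}, {"x": 0.124, "y": 0.0014, "z": -0.0057, "twist": 0, "gripper": 0.3}, {"x": 0.124, "y": 0.0014, "z": -0.0057, "twist": 0, "gripper": 0.3}, {"x": 0.124, "y": 0.0014, "z": -0.0057, "twist": 0, "gripper": 0.3}, {"x": 0.08, "y": 0.0014, "z": -0.0057, "twist": 0, "gripper": 0.3}, {"x": 0.02, "y": 0.0014, "z": -0.0057, "twist": 0, "gripper": 0.3}], "grip_force": 10}}

```text
t: 16.9
ee_pos: [0.5903, 0.3367, 0.139]
orientation: [-2.093, 0.251, 2.102]
ft_force: [-0.0, 0.5, -1.4]
gripper_width: 0.0394
```

Run:
```python
from h import *
b=ctrl.snapshot("scene")[:,:,::-1]
go([.4725,-.1141,.135],166.5)
cv2.imwrite("pics/s8.png",b)
```

```text
t 16.95 pos [0.5952 0.3387 0.1504] toolz head 166.5 j6 2.16 w 0.0396 xyz [0.0123 0.469  0.0138] twist same-grasp 0.0 exact 0.0
```

{"method": "move_arm", "body": {"targets": [{"x": 0, "y": 0.4677, "z": 0.0097, "twist": 0, "gripper": 0.3}, {"x": 0, "y": 0.4677, "z": 0.0097, "twist": 0, "gripper": 0.3}, {"x": 0, "y": 0.4677, "z": 0.0097, "twist": 0, "gripper": 0.3}, {"x": 0, "y": 0.4677, "z": 0.0097, "twist": 0, "gripper": 0.3}, {"x": 0, "y": 0.4677, "z": 0.0097, "twist": 0, "gripper": 0.3}, {"x": 0, "y": 0.4677, "z": 0.0097, "twist": 0, "gripper": 0.3}, {"x": 0, "y": 0.4677, "z": 0.0097, "twist": 0, "gripper": 0.3}, {"x": 0, "y": 0.4677, "z": 0.0097, "twist": 0, "gripper": 0.3}, {"x": 0, "y": 0.4677, "z": 0.0097, "twist": 0, "gripper": 0.3}, {"x": 0, "y": 0.4677, "z": 0.0097, "twist": 0, "gripper": 0.3}], "grip_force": 10}}

```text
t: 18.2
ee_pos: [0.4732, -0.1146, 0.1398]
orientation: [-2.096, 0.248, 2.096]
ft_force: [0.2, -0.0, -1.4]
gripper_width: 0.0397
```

Run:
```python
from h import *
for _ in range(4): b=ctrl.snapshot("scene")[:,:,::-1]
go([.4725,-.1141,.075],166.5)
cv2.imwrite("pics/s9.png",b)
```

```text
t 18.4 pos [ 0.4734 -0.114   0.1397] toolz head 166.6 j6 1.34 w 0.0399 xyz [0.0647 0.0003 0.0008] twist same-grasp 0.002 exact 0.002
```

{"method": "move_arm", "body": {"targets": [{"x": 0.04, "y": 0, "z": 0, "twist": 0, "gripper": 0.3}, {"x": 0.065, "y": 0, "z": 0, "twist": 0, "gripper": 0.3}, {"x": 0.065, "y": 0, "z": 0, "twist": 0, "gripper": 0.3}, {"x": 0.065, "y": 0, "z": -0.006, "twist": 0, "gripper": 0.3}, {"x": 0.065, "y": 0, "z": -0.012, "twist": 0, "gripper": 0.3}, {"x": 0.065, "y": 0, "z": -0.018, "twist": 0, "gripper": 0.3}, {"x": 0.065, "y": 0, "z": -0.024, "twist": 0, "gripper": 0.3}, {"x": 0.065, "y": 0, "z": -0.03, "twist": 0, "gripper": 0.3}, {"x": 0.065, "y": 0, "z": -0.036, "twist": 0, "gripper": 0.3}, {"x": 0.065, "y": 0, "z": -0.036, "twist": 0, "gripper": 0.3}], "grip_force": 6}}

```text
t: 19.65
ee_pos: [0.5088, -0.124, 0.0746]
orientation: [-2.097, 0.249, 2.096]
ft_force: [0.0, -0.3, -0.1]
gripper_width: 0.0397
```

Run:
```python
from h import *
s=ctrl.read_state(); print(s["ft_force"].round(2),s["wrist_torque"].round(3))
for _ in range(2): b=ctrl.snapshot("scene")[:,:,::-1]
go([.5358,-.1293,.075],166.5)
cv2.imwrite("pics/s10.png",b)
```

```text
[ 0.02 -0.35 -0.09] [0.027 0.199 0.021]
t 19.75 pos [ 0.5082 -0.1237  0.0745] toolz head 166.5 j6 1.35 w 0.04 xyz [-0.0005 -0.001  -0.0281] twist same-grasp -0.0 exact -0.0
```

{"method": "move_arm", "body": {"targets": [{"x": 0, "y": -0.001, "z": -0.006, "twist": 0, "gripper": 0.3}, {"x": 0, "y": -0.001, "z": -0.012, "twist": 0, "gripper": 0.3}, {"x": 0, "y": -0.001, "z": -0.018, "twist": 0, "gripper": 0.3}, {"x": 0, "y": -0.001, "z": -0.024, "twist": 0, "gripper": 0.3}, {"x": 0, "y": -0.001, "z": -0.029, "twist": 0, "gripper": 0.3}, {"x": -0.002, "y": -0.001, "z": -0.034, "twist": 0, "gripper": 0.3}, {"x": -0.004, "y": -0.001, "z": -0.039, "twist": 0, "gripper": 0.3}, {"x": -0.006, "y": -0.001, "z": -0.045, "twist": 0, "gripper": 0.3}, {"x": -0.007, "y": -0.001, "z": -0.051, "twist": 0, "gripper": 0.3}, {"x": -0.007, "y": -0.001, "z": -0.056, "twist": 0, "gripper": 0.3}], "grip_force": 6}}

```text
t: 21.0
ee_pos: [0.5634, -0.136, 0.0818]
orientation: [-2.097, 0.249, 2.096]
ft_force: [-0.5, 0.6, -0.5]
gripper_width: 0.0399
```

Run:
```python
from h import *
for _ in range(2): b=ctrl.snapshot("scene")[:,:,::-1]
s=ctrl.read_state(); print(s["ft_force"].round(2))
foot=np.array([.5076,-.1225,.055]);u=np.array([.9724,-.2334,0])
go(foot+u*.054+[0,0,.0197-.0165],166.5)
look("pics/m11.png",110,190,190,150,4)
```

```text
[-0.85  0.2  -0.86]
t 21.1 pos [ 0.5634 -0.136   0.0816] toolz head 166.5 j6 1.38 w 0.0394 xyz [ 0.0234 -0.0001  0.0034] twist same-grasp -0.0 exact -0.0
```

View pics/m11.png

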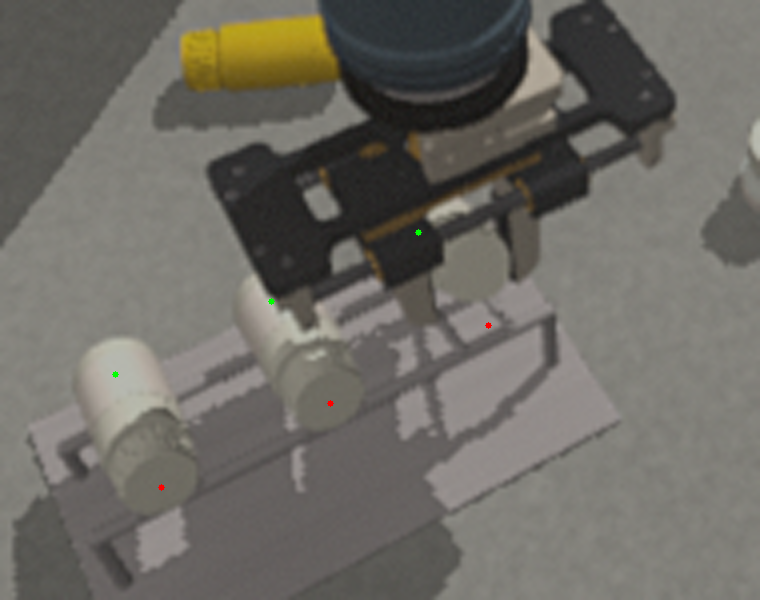

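{"method": "move_arm", "body": {"targets": [{"x": 0.006, "y": 0, "z": 0.003, "twist": 0, "gripper": 0.3}, {"x": 0.012, "y": 0, "z": 0.003, "twist": 0, "gripper": 0.3}, {"x": 0.018, "y": 0, "z": 0.003, "twist": 0, "gripper": 0.3}, {"x": 0.022, "y": 0, "z": 0.004, "twist": 0, "gripper": 0.3}, {"x": 0.025, "y": 0, "z": 0.006, "twist": 0, "gripper": 0.3}, {"x": 0.026, "y": 0, "z": 0.009, "twist": 0, "gripper": 0.65}, {"x": 0.026, "y": 0, "z": 0.009, "twist": 0, "gripper": 0.65}, {"x": 0.026, "y": 0, "z": 0.009, "twist": 0, "gripper": 0.65}, {"x": -0.03, "y": 0, "z": 0.009, "twist": 0, "gripper": 0.65}, {"x": -0.08, "y": 0, "z": 0.009, "twist": 0, "gripper": 0.65}], "grip_force": 3}}

```text
t: 22.4
ee_pos: [0.5536, -0.1334, 0.1626]
orientation: [-2.094, 0.248, 2.098]
ft_force: [0.4, -0.1, -0.3]
gripper_width: 0.0604
```

Run:
```python
from h import *
for _ in range(4): b=ctrl.snapshot("scene")[:,:,::-1]
go([.35,.2,.2],166.5)
```

```text
t 22.6 pos [ 0.5544 -0.1337  0.1625] toolz head 166.5 j6 1.37 w 0.0607 xyz [-0.0381 -0.2767  0.2767] twist same-grasp -0.0 exact -0.0
```

Back the arm away to clear the view, then check all three lanes numerically against each other.

{"method": "move_arm", "body": {"targets": [{"x": -0.04, "y": -0.02, "z": 0.02, "twist": 0, "gripper": 0.65}, {"x": -0.06, "y": -0.277, "z": 0.2, "twist": 0, "gripper": 0.65}, {"x": -0.06, "y": -0.277, "z": 0.2, "twist": 0, "gripper": 0.65}, {"x": -0.06, "y": -0.277, "z": 0.2, "twist": 0, "gripper": 0.65}, {"x": -0.06, "y": -0.277, "z": 0.2, "twist": 0, "gripper": 0.65}, {"x": -0.06, "y": -0.277, "z": 0.2, "twist": 0, "gripper": 0.65}, {"x": -0.06, "y": -0.277, "z": 0.2, "twist": 0, "gripper": 0.65}, {"x": -0.06, "y": -0.277, "z": 0.2, "twist": 0, "gripper": 0.65}, {"x": -0.06, "y": -0.277, "z": 0.2, "twist": 0, "gripper": 0.65}, {"x": -0.06, "y": -0.277, "z": 0.2, "twist": 0, "gripper": 0.65}]}}

```text
t: 23.85
ee_pos: [0.4249, 0.1811, 0.2212]
orientation: [-2.094, 0.251, 2.096]
ft_force: [-0.4, -0.6, -0.1]
gripper_width: 0.0604
```

Run:
```python
from h import *
f2=np.array([.4702,-.2781,.055]); st=np.array([.0187,.0778,0]); u=np.array([.9724,-.2334,0]); zz=np.array([0,0,1.])
a=u*np.cos(np.radians(20))+zz*np.sin(np.radians(20)); lat=np.cross(zz,u)
n=np.cross(a,lat)
def outline(base,r0=.02,ax=a,la=lat):
    nn=np.cross(ax,la); th=np.linspace(0,2*np.pi,24)
    P=[base+ax*s+r*(np.cos(t)*la+np.sin(t)*nn) for s,r in((0,.02),(.066,.02),(.068,.017),(.088,.017)) for t in th]
    return P
for nme in("scene","top"):
    now=ctrl.snapshot(nme)[:,:,::-1]; cv2.imwrite(f"pics/{nme}_end.png",now); old=cv2.imread(f"pics/{nme}0.png")
    d=np.abs(now.astype(int)-old).sum(2)
    hsv=cv2.cvtColor(now.copy(),cv2.COLOR_BGR2HSV)
    for k in(0,1,2):
        foot=f2+st*(2-k); best=[]
        for du in np.arange(-.012,.031,.002):
            for dl in(-.008,-.006,-.004,-.002,0,.002,.004,.006,.008):
              for tilt in(12,16,20,24,28,35):
                ax=u*np.cos(np.radians(tilt))+zz*np.sin(np.radians(tilt))
                h=cv2.convexHull(proj(nme,outline(foot+a*du+lat*dl,ax=ax)).astype(np.float32))
                m=np.zeros(d.shape,np.uint8); cv2.fillConvexPoly(m,(h*16).round().astype(int),1,shift=4)
                o=cv2.dilate(m,np.ones((5,5)))-m; lab=now.astype(float)
                # yellowish-white bottle vs pinkish rack: use G-R contrast and brightness
                g=lab[:,:,1]-lab[:,:,2]
                sc=g[m>0].mean()-g[o>0].mean(); best.append((sc,du*1e3,dl*1e3,tilt))
        best.sort(reverse=True); print(nme,"lane",k,np.round(best[0],1),np.round(np.mean(best[:8],0),1))
for nme,pts in(("jar",(272.6,181.9)),("tape",(211.9,184.1)),("carton",(159.5,231.5))):
    x,y=map(int,pts); t0=cv2.imread("pics/top0.png"); t1=cv2.imread("pics/top_end.png")
    w=t0[y-18:y+18,x-18:x+18]; r=cv2.matchTemplate(t1[y-35:y+35,x-35:x+35],w,cv2.TM_CCOEFF_NORMED); _,v,_,l=cv2.minMaxLoc(r); print(nme,"shift px",l[0]-17,l[1]-17,round(v,2))
```

```text
scene lane 0 [ 1.8 30.  -4.  35. ] [ 1.8 27.  -2.8 34.1]
scene lane 1 [ 1.9 28.  -2.  35. ] [ 1.9 28.2 -2.2 35. ]Traceback (most recent call last):
  File "<stdin>", line 19, in <module>
  File "h.py", line 9, in proj
    c=ctrl.camera_info(n); return cv2.projectPoints(np.array(P,float).reshape(-1,1,3),np.array(c["rvec"]),np.array(c["tvec"]),np.array(c["intrinsics"]),None)[0].reshape(-1,2)
ValueError: time passes only in moves, steps and waits
```

```bash
ls pics
cat > chk.py <<'E'
from h import *
C={n:ctrl.camera_info(n) for n in("scene","top")}
pj=lambda n,P:cv2.projectPoints(np.array(P,float).reshape(-1,1,3),C[n]["rvec"],C[n]["tvec"],C[n]["intrinsics"],None)[0].reshape(-1,2)
f2=np.array([.4702,-.2781,.055]); st=np.array([.0187,.0778,0]); u=np.array([.9724,-.2334,0])
a=u*.9397+np.array([0,0,.342]); lat=np.array([.2334,.9724,0]); nn=np.cross(a,lat)
for n in("scene","top"):
    im=ctrl.snapshot(n)[:,:,::-1]; cv2.imwrite(f"pics/{n}_end.png",im); old=cv2.imread(f"pics/{n}0.png")
    # rectify each lane's axis plane (along a x lat) to 2 px/mm, from -30..120 mm by +-34 mm
    w=[]
    for k in range(3):
        o=f2+st*(2-k); q=[(-.03,-.034),(.12,-.034),(.12,.034),(-.03,.034)]
        src=pj(n,[o+a*x+lat*y for x,y in q]).astype(np.float32); dst=np.float32([[0,0],[300,0],[300,136],[0,136]])
        M=cv2.getPerspectiveTransform(src,dst)
        w.append(cv2.warpPerspective(im,M,(300,136),flags=cv2.INTER_CUBIC))
    for i,j in((2,1),(1,0),(2,0)):
        for nm,x0,x1 in(("base",30,130),("cap",150,270)):
            t=w[i][24:112,x0:x1]; r=cv2.matchTemplate(w[j][:,max(0,x0-30):x1+30],t,cv2.TM_CCOEFF_NORMED); _,v,_,l=cv2.minMaxLoc(r)
            print(n,f"lane{i}->{j}",nm,"along mm",(l[0]-min(30,x0))/2,"across mm",(l[1]-24)/2,round(v,2))
t0=cv2.imread("pics/top0.png"); t1=cv2.imread("pics/top_end.png")
for nm,x,y in(("jar",272,182),("tape",212,184),("carton",160,231)):
    r=cv2.matchTemplate(t1[y-35:y+35,x-35:x+35],t0[y-18:y+18,x-18:x+18],cv2.TM_CCOEFF_NORMED); _,v,_,l=cv2.minMaxLoc(r); print(nm,"shift px",l[0]-17,l[1]-17,round(v,2))
E
python3 chk.py
```

```text
bt.png
m1.png
m11.png
m2.png
m3.png
m4.png
m6.png
m7.png
rs.png
rt.png
s10.png
s5.png
s8.png
s9.png
scene0.png
scene_end.png
top0.png
scene lane2->1 base along mm 15.0 across mm 12.0 0.71
scene lane2->1 cap along mm -1.5 across mm 0.5 0.9
scene lane1->0 base along mm -15.0 across mm 3.0 0.62
scene lane1->0 cap along mm -1.5 across mm 1.0 0.85
scene lane2->0 base along mm -11.0 across mm 12.0 0.81
scene lane2->0 cap along mm -3.0 across mm 2.0 0.81
top lane2->1 base along mm 15.0 across mm 11.5 0.77
top lane2->1 cap along mm -1.0 across mm 1.0 0.48
top lane1->0 base along mm 0.5 across mm 6.0 0.64
top lane1->0 cap along mm -0.5 across mm 1.0 0.92
top lane2->0 base along mm 4.5 across mm 9.5 0.89
top lane2->0 cap along mm -1.0 across mm 1.0 0.3
jar shift px 0 0 1.0
tape shift px 0 0 0.33
carton shift px 0 -9 0.27
```

{"method": "move_arm", "body": {"targets": [{"x": -0.03, "y": -0.222, "z": 0.233, "twist": 0, "gripper": 0.65}, {"x": -0.03, "y": -0.222, "z": 0.233, "twist": 0, "gripper": 0.65}, {"x": -0.03, "y": -0.222, "z": 0.233, "twist": 0, "gripper": 0.65}, {"x": -0.03, "y": -0.222, "z": 0.233, "twist": 0, "gripper": 0.65}, {"x": -0.03, "y": -0.222, "z": 0.233, "twist": 0, "gripper": 0.65}, {"x": -0.03, "y": -0.222, "z": 0.233, "twist": 0, "gripper": 0.65}, {"x": -0.03, "y": -0.222, "z": 0.233, "twist": 0, "gripper": 0.65}, {"x": -0.03, "y": -0.222, "z": 0.233, "twist": 0, "gripper": 0.65}, {"x": -0.03, "y": -0.222, "z": 0.233, "twist": 0, "gripper": 0.65}, {"x": -0.03, "y": -0.222, "z": 0.233, "twist": 0, "gripper": 0.65}]}}

```text
t: 25.25
ee_pos: [0.2505, 0.452, 0.2517]
orientation: [-2.095, 0.25, 2.095]
ft_force: [1.0, 0.1, -0.1]
gripper_width: 0.0607
```

```bash
cat >> chk.py <<'E'
print(ctrl.read_state()["ee_pos"].round(3))
# brightness along the bottle's top line (axis + 20 normal) every 4 mm, mm from foot
if nn[2]<0: nn=-nn
for n in("top","scene"):
    im=cv2.cvtColor(cv2.imread(f"pics/{n}_end.png"),cv2.COLOR_BGR2GRAY)
    xs=np.arange(-24,108,4); print(n,xs.tolist())
    for k in range(3):
        g=[pj(n,[f2+st*(2-k)+a*x/1e3+lat*y+nn*.018 for y in(-.004,0,.004)]).astype(np.float32) for x in xs]
        m=np.array(g); v=cv2.remap(im,m[:,:,0],m[:,:,1],cv2.INTER_LINEAR).mean(1); print(k,v.astype(int).tolist())
E
python3 chk.py
```

```text
scene lane2->1 base along mm -0.5 across mm 2.0 0.98
scene lane2->1 cap along mm 0.0 across mm 1.5 0.93
scene lane1->0 base along mm -1.0 across mm 2.0 0.98
scene lane1->0 cap along mm -2.0 across mm 0.5 0.84
scene lane2->0 base along mm -1.5 across mm 4.5 0.95
scene lane2->0 cap along mm -1.5 across mm 3.0 0.81
top lane2->1 base along mm -0.5 across mm 0.5 0.99
top lane2->1 cap along mm 0.0 across mm 0.5 0.98
top lane1->0 base along mm -0.5 across mm 1.0 0.95
top lane1->0 cap along mm -0.5 across mm 1.0 0.92
top lane2->0 base along mm -1.0 across mm 2.0 0.94
top lane2->0 cap along mm -0.5 across mm 2.0 0.9
jar shift px 0 0 1.0
tape shift px 0 0 0.96
carton shift px 0 0 1.0
[0.25  0.452 0.252]
top [-24, -20, -16, -12, -8, -4, 0, 4, 8, 12, 16, 20, 24, 28, 32, 36, 40, 44, 48, 52, 56, 60, 64, 68, 72, 76, 80, 84, 88, 92, 96, 100, 104]
0 [137, 138, 138, 136, 140, 160, 169, 169, 169, 170, 170, 170, 170, 169, 170, 169, 168, 169, 170, 170, 168, 158, 159, 160, 160, 164, 157, 128, 131, 133, 130, 123, 124]
1 [137, 136, 135, 135, 138, 156, 168, 169, 170, 170, 170, 170, 170, 169, 170, 170, 168, 1
[... 180 characters left out ...]
, 167, 158, 158, 164, 165, 164, 159, 136, 132, 137, 134, 121, 118]
scene [-24, -20, -16, -12, -8, -4, 0, 4, 8, 12, 16, 20, 24, 28, 32, 36, 40, 44, 48, 52, 56, 60, 64, 68, 72, 76, 80, 84, 88, 92, 96, 100, 104]
0 [114, 113, 113, 114, 130, 156, 162, 161, 162, 162, 162, 162, 162, 162, 163, 158, 155, 162, 162, 163, 159, 125, 124, 152, 153, 151, 159, 145, 100, 98, 99, 99, 98]
1 [114, 116, 117, 115, 121, 147, 162, 162, 164, 164, 164, 163, 164, 164, 164, 163, 159, 162, 163, 162, 163, 144, 116, 149, 161, 163, 161, 154, 111, 97, 99, 99, 99]
2 [117, 116, 116, 115, 123, 151, 162, 163, 164, 164, 165, 165, 165, 164, 164, 163, 161, 163, 163, 164, 164, 142, 115, 153, 160, 158, 154, 153, 109, 96, 98, 97, 98]
```

```bash
python3 -c "
from cell import ctrl
print(ctrl.job_done(), ctrl.read_state()['t'])"
```

```text
the job is handed in; nothing more can be done
the job is handed in; nothing more can be done
```

All three bottles are in the rack, one per lane, caps at the high end, and the job is handed in at about 25 s of the 72 s allowed; no verdict was reported.

**How:** I picked up bottles A and B lying down, carried them over lanes 2 and 1, and let them pivot in a light grip onto the wires. Bottle C was gripped standing. I tilted it by pushing its base against lane 0's stop plate, then lifted it over the stop and laid it in lane 0.

**Last checks:**
- **Lanes against each other:** template matching put the three bottles within about 2 mm of each other along the lanes. Across the lanes they agree within 2 mm in the top view and within 4.5 mm in the scene view.
- **Cap direction:** the brightness profile shows the neck at the high end in all three lanes.
- **Bystanders:** jar, tape and carton show 0 px shift. The arm was clear of everything, at (0.25, 0.45, 0.25).

**What disagreed:**
- **Foot points:** all three bottles appear about 4–5 mm downhill of my estimated foot and head points. The stops rule that out, so I take it as an error in my rack measurement. It is the reason I can't confirm the 10 mm limit directly.
- **Earlier checks:** one numeric silhouette fit gave no usable result and ended in an error. A first template check was unreliable because the arm was in the way, so I repeated it with the arm clear.
- **Not viewed:** I had used my 12 pictures, so the final state was checked by numbers only.

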